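# Clip the swatch card and hold the pink glaze cell in the light

## Robot

A 6-joint arm with a two-finger parallel gripper is mounted at the origin on the work surface. World frame = base frame: x ahead of the robot, y to its left, z up, the work surface at z = 0. Lengths are in mm, angles in rad, forces in N, time in s.
With the tool pointing down it reaches from about 275 to 1000 mm from the base axis. Payload 8.4 kg.
Tool frame: the origin (TCP) lies midway between the tips of the shut fingers; the grasp point (between the pads) lies 19 mm behind it; z points along the fingers, y is the line along which they close (so a half turn about z gives the same grasp; the last joint's range is limited). The gripper opens to 85 mm and grips with 20 to 120 N. Pads are 22 mm wide; open, the fingers measure 114 mm over their backs; the gripper's body (76 mm by 85 mm) begins 54 mm behind the grasp point. The pads swing forward as they close: fully open they stand 13 mm farther back than shut.
Start: joints at [1.104, 0.353, 1.633, -0, 1.155, -0.002], TCP at [280.152, 558.698, 231.281] pointing down, gripper open.
Joint ranges: [-2.63, 2.63], [-0.92, 2.1], [0.06, 2.66], [-1.3, 4.44], [0, 2.69], [-3.02, 3.02]. Speed limits (rad/s): [2.22, 2.22, 2.79, 3.14, 3.14, 3.14].

## Interface

Orientations are given as [roll, pitch, yaw] about the fixed x, y, z axes, in that order (R = Rz(yaw) Ry(pitch) Rx(roll)).
In Python, from rig import r gives the robot as it stands.
- The arm moves only by the tool servo_tool, never from a script. Its argument "deltas" is a list of rows, each an object of numbers: "x", "y", "z": the shift along the world's x, y, z in mm; "rx", "ry", "rz": the turn, a rotation vector about the world's x, y, z in rad; "gripper": the gripper's target within -1 to 1 (fully open at 1, half-way at 0, shut at -1). A call has 1 to 10 rows; each row is the pose to reach, as a shift and turn from the pose commanded when the call began; what a row does not reach only later rows make up. A row lasts 1/10 s, in which the tool goes at most 50 mm and 8.59 degrees, less where a joint would pass 70% of its speed; a pose out of reach is approached as far as the arm can. A call with a gripper value outside its range is refused whole. The fingers move at their own pace and stop on an object; "newtons" is the grip in N (left out, the last holds). Time passes only in rows, so rows that repeat a pose let the fingers close. It gives the time, the measured TCP pose, the force, the opening and the grip force at its end, in the units of the state.
- r.sense(): the state, without advancing time (a new reading comes with each control period).
- r.grab_frame(name): name is "side" or "top" or "wrist"; returns the picture (400x640x3 uint8, blue, green, red); there is no depth.
- r.camera_params(name): a dict with "mtx" (3x3 intrinsics, pixels), "eye" and "orientation" of the camera in the world. Camera axes: x right, y down, z forward; pixel columns grow to the right and rows downward; lengths in mm; the calibration is good to about 2 mm. A picture is of the moment at which its call begins: read the wrist's pose just before it. camera_params takes no time and is no camera call; for the wrist camera it gives the pose at the moment of the call.
- r.sign_off(): hands the job in; it is judged then, once.
Trained networks look in the newest picture that a camera, given by its name, has taken for a name from the list of things; names that differ only in an ending like _2 or _b are one class to them, and where a whole thing is asked for, a point or a joint stands for the part that bears it (a point fixed in the world has none). Each returns a list of dicts, best first, with "conf" (0 to 1); they miss things now and then, are a little off and sometimes report something else, mostly with a low value. They report only what shows in the picture. A call takes as long as a camera call. They do not tell look-alikes from the thing itself.
- r.recognise(name, camera): "box" ([left, top, width, height] in pixels, round what is visible of it).
The state is a dict: "clock": time; "qpos": joint angles; "qvel": joint speeds; "joint_efforts": joint torques, N m; "eef_pos": TCP position; "tcp_rot": TCP orientation; "contact_force": force on the tool from outside, world axes, zero at the start; "wrist_torque": the same for the moment, N m; "opening": opening from 0.0 (shut) to 1.0 (fully open); "grasp_force": force on a finger pad.
Only numpy, scipy, OpenCV 4.12 (cv2) and the standard library are available. Lean on these libraries where they do the work, as an engineer would, in place of code of your own. Each camera call takes 0.05 s, during which the arm holds its last target. There are 200 camera calls.

## Task

Use the orange spring clip to fasten the loose swatch card to its screen, near the middle of the top edge. Then lift the pink glass cell out of the rack, gripping it by its two frosted faces only and never touching its clear faces, and finish while still holding it upright and still in the light path, half-way between lamp and screen over the white cross, its centre level with the middle of the lens and its clear faces square to the beam. Leave the other cells and the things around as they are.

Things in the scene. Friction and masses are not known exactly. Their poses are not given: they have to be found in the camera images.
- clip_grip (a point): Orange spring clip (a big clothes peg), 74 mm tall, 26 mm wide (its y), 35 g, upright, pinched on the top edge of a wooden board. Point between its two upright finger tails, 26 mm above its pivot (tail tops 39 mm above, jaw tips 34 mm below the pivot). z up; squeeze the tails along x, across the board. Fixed to the +x half, so it tilts up to 0.2 rad when squeezed.
- clip_jaw (a joint): Angle of the clip's jaws, rad: 0 = shut on 8 mm (the board, or card and screen together), 0.4 = tails squeezed together to their stop, parallel, about 22 mm over all (takes about 10 N). Then the jaws stand open either side of the middle by 10 mm at the tips, 7 mm at 18 mm below the pivot. Let go, they close by themselves with about 5 N.
- clip: The same clip; origin on its pivot, 20 mm above the board's top edge at the start; axes as for its grip point. Shut on 8 mm, the tails lean out 0.2 rad each and measure about 38 mm over their tops.
- perch: Fixed wooden board on a 50 x 140 mm foot that the clip waits on: 8 mm thick, 130 mm wide, top 100 mm above the table. Origin under its centre on the table, x across the board, y along it.
- bench: Fixed light bench: dark base 340 x 100 x 12 mm, black lamp at one end, white screen at the other. Origin on the table under the beam's middle; x from lamp to screen, z up. Lamp front at x = -97 mm (lens 34 mm wide, centre 85 mm above the table; lamp top 120 mm). Two corner posts at x = 104 to 109 mm, 55 mm high, keep the card in place.
- beam (a point): The middle of the light path: on the lamp's axis, 85 mm above the table, over the white cross painted on the base plate (97 mm from the lamp, 110 mm from the card). Axes as the bench: x along the beam, z up.
- screen_top (a point): Middle of the top edge of card and screen, at the seam between them, 112 mm above the table, 114 mm from the beam's middle. Axes as the bench; the card covers 4 mm to -x of it, the screen 4 mm to +x, so the clip must take 8 mm.
- card_center (a point): Centre of the loose corrugated swatch card with painted patches, 4 x 72 x 100 mm (x thickness, z up), 30 g, standing against the lamp side of the screen with its top level with the screen's. It has about 1 mm of play.
- card: The same card; origin at the middle of its lower edge.
- pink_center (a point): Centre (half-way up) of the pink glass cell, 24 x 24 x 70 mm, about 80 g. Frosted white faces: its +y and -y, 24 mm apart. Clear pink faces: +x and -x, 1 mm in from the frosted plates' edges. Starts upright in one of the rack's three pockets (which one varies), 15 mm deep, centre 45 mm above the table, 55 mm standing clear; frosted faces look to the rack's long sides.
- pink_cell: The pink cell; origin at the centre of its underside, axes as for its centre.
- pink_glass: The clear pink part of the pink cell with the polished faces (x) that must not be touched by the gripper.
- rack: Fixed dark wood rack, 60 x 160 x 25 mm, origin under its centre; three pockets 50 mm apart along its y.
- blue_center (a point): A glass cell like the pink one (24 x 24 x 70 mm), blue, standing in the same rack; leave it there. Point at its centre.
- amber_center (a point): A glass cell like the pink one (24 x 24 x 70 mm), amber, standing in the same rack; leave it there. Point at its centre.
- pot_center (a point): Grey water pot (empty), 100 mm wide, 75 mm high; bystander. Point at its centre.
- jar_center (a point): Blue paint jar, 56 mm wide, 70 mm high; bystander. Point at its centre.
- tube_center (a point): Pink paint tube, 110 x 36 x 22 mm, lying; bystander. Point at its centre.
- marker_a_center (a point): White marker with blue cap, 130 mm long, 14 mm thick, lying; bystander. Point at its centre.
- marker_b_center (a point): White marker with black cap, 130 mm long, 14 mm thick, lying; bystander. Point at its centre.
There are look-alikes about, which are no part of the job. Leave any green or turquoise look-alike of the pink_cell alone.

How it is judged (in metres and radians):
On the way, in this order (a step that is already met when the one before it is completed fails the run):
1. the clip, let go, grips card and screen together at the middle of their top edge (contact force between clip and card above 1 N and contact force between clip and bench above 1 N and contact force between the fingers and clip below 0.2 N and y of clip_grip in the frame of screen_top between -0.025 and 0.025 m and z of clip_grip in the frame of screen_top between 0.03 and 0.056 m), for 0.3 s.
2. the pink cell is lifted clear of the rack by the fingers (height (world z) of pink_center above 0.068 m and contact force between the fingers and pink_cell above 2 N), for 0.1 s.
At the end, for the whole second after the job is handed in: Clip, let go, grips card and screen within 25 mm of mid top edge, 4 mm deep or more; pink cell held by the fingers alone, still, within 30 mm along the beam, 8 mm sideways, 10 mm in height of the light path's middle, upright within 0.12 rad, square within 0.14 rad (all of step 1 and x of pink_center in the frame of beam between -0.03 and 0.03 m and y of pink_center in the frame of beam between -0.008 and 0.008 m and z of pink_center in the frame of beam between -0.01 and 0.01 m and angle between the x axis of pink_center and the x axis of beam, either way round below 0.14 rad and angle between pink_center's own z axis and vertical below 0.12 rad and contact force between the fingers and pink_cell above 2 N and contact force between pink_cell and bench below 0.1 N and contact force between pink_cell and rack below 0.1 N and contact force between pink_cell and clip below 0.1 N and contact force between pink_cell and card below 0.1 N and linear speed of pink_cell below 0.02 m/s); the arm keeps its last pose, push and grip.
It fails at once if the gripper touches the clear faces of the pink cell (contact force between the fingers and pink_glass above 0.5 N).
It fails at once if the pink cell is tipped over (angle between pink_center's own z axis and vertical above 0.6 rad).
It fails at once if another cell or a bystander is moved by more than 30 mm (distance of any of blue_center, amber_center, pot_center, jar_center, tube_center, marker_a_center, marker_b_center from where it was at the start of the episode above 0.03 m).
It also fails if it takes over 59 s, if anything falls off the work surface, if the arm or the gripper's body presses on something with over 40 N, if the wrist force passes 120 N, or if a joint passes its speed limit or range.

## Working session

There is one attempt and no reset: what is moved stays moved. The work goes in short steps, Python scripts to look and compute and a tool call to move; the robot and the scene stay as the last step left them, time stands still between calls to the robot, and variables do not carry over. Pictures are saved under pics/ and viewed, at most 11 in all, crops included, and the job is handed in when it is done.

Besides the shell and the picture viewer there is one more tool, called after "Call:" as name(argument=value, ...), one argument or row to a line, values as JSON. servo_tool: Moves the arm, as the interface text tells. Its arguments: {"type":"object","properties":{"deltas":{"type":"array","items":{"type":"object","properties":{"x":{"type":"number"},"y":{"type":"number"},"z":{"type":"number"},"rx":{"type":"number"},"ry":{"type":"number"},"rz":{"type":"number"},"gripper":{"type":"number"}}}},"newtons":{"type":"number"}},"required":["deltas"]}

```bash
ls; mkdir -p pics; python3 - <<'E'
from rig import r
import cv2,numpy as np
print(r.sense())
ims=[]
for c in("side","top"):
    im=r.grab_frame(c); cv2.imwrite(f"pics/{c}0.png",im)
    p=r.camera_params(c); print(c,p)
    for n in("clip","perch","bench","card","pink_cell","rack","blue_center","amber_center"):
        print(n,[(np.round(d["box"]).tolist(),round(d["conf"],2)) for d in r.recognise(n,c)[:4]])
E
```

```text
pics
{'clock': 0.0, 'qpos': array([ 1.10363704e+00,  3.53628250e-01,  1.63418202e+00, -2.34080317e-05,
        1.15519232e+00, -2.39384372e-03]), 'qvel': array([ 0.00020845,  0.00100172, -0.00090827, -0.00101296,  0.00082939,
        0.00089911]), 'joint_efforts': array([ 2.06923673e-03, -6.05244827e+01, -3.42051923e+01,  1.81638256e-04,
        9.30861424e-03,  3.60997956e-05]), 'eef_pos': array([279.91076123, 558.25543246, 230.5536199 ]), 'tcp_rot': array([-3.14018267e+00,  1.80267939e-05,  2.67683669e+00]), 'contact_force': array([0.53941763, 0.60349163, 0.32663373]), 'wrist_torque': array([0.02092432, 0.00046039, 0.01738818]), 'grasp_force': 0.0, 'opening': 0.9998251726351844}
side {'mtx': array([[496.03648637,   0.        , 321.32062799],
       [  0.        , 496.03648637, 197.20192153],
       [  0.        ,   0.        ,   1.        ]]), 'eye': array([  92.99227916, -934.89146056,  816.39227451]), 'orientation': array([-2.16121496,  0.00676052, -0.51572079])}
clip [([217.0, 167.0, 33.0, 51.0], 0.33)]
perch [([220.0, 169.0, 30.0, 46.0], 0.61), ([360.0, 300.0, 12.0, 28.0], 0.52
[... 451 characters left out ...]
   0.        , 319.44068438],
       [  0.        , 454.25142679, 201.07849404],
       [  0.        ,   0.        ,   1.        ]]), 'eye': array([ 534.70497047,    3.40947041, 1232.02548363]), 'orientation': array([-3.06250911e+00, -2.58223234e-03, -1.58230266e+00])}
clip [([208.0, 262.0, 14.0, 19.0], 0.48)]
perch [([198.0, 254.0, 58.0, 28.0], 0.75)]
bench [([242.0, 186.0, 130.0, 60.0], 0.56)]
card [([253.0, 191.0, 14.0, 28.0], 0.66)]
pink_cell [([421.0, 272.0, 16.0, 13.0], 0.63), ([473.0, 198.0, 16.0, 10.0], 0.59), ([465.0, 237.0, 16.0, 12.0], 0.43)]
rack [([423.0, 223.0, 61.0, 36.0], 0.79)]
blue_center [([430.0, 232.0, 15.0, 11.0], 0.69)]
amber_center [([447.0, 235.0, 16.0, 11.0], 0.47)]
```

```bash
python3 - <<'E'
import cv2,numpy as np
a=cv2.imread("pics/top0.png");b=cv2.imread("pics/side0.png")
cv2.imwrite("pics/topv.png",cv2.resize(a[170:300,180:500],None,fx=2.5,fy=2.5,interpolation=cv2.INTER_CUBIC))
cv2.imwrite("pics/sidev.png",cv2.resize(b[140:380,200:460],None,fx=2.5,fy=2.5,interpolation=cv2.INTER_CUBIC))
E
```

```text
(no output)
```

View pics/topv.png

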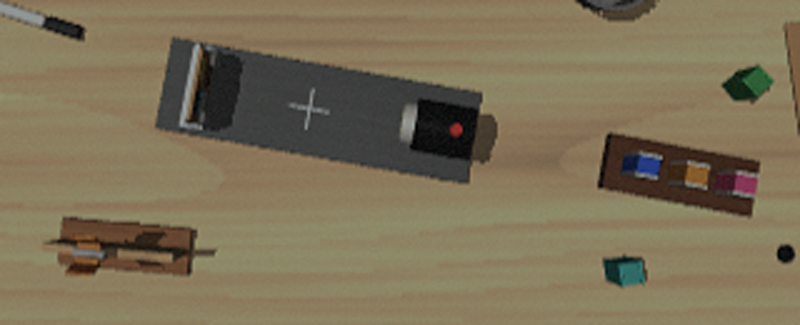

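View pics/sidev.png

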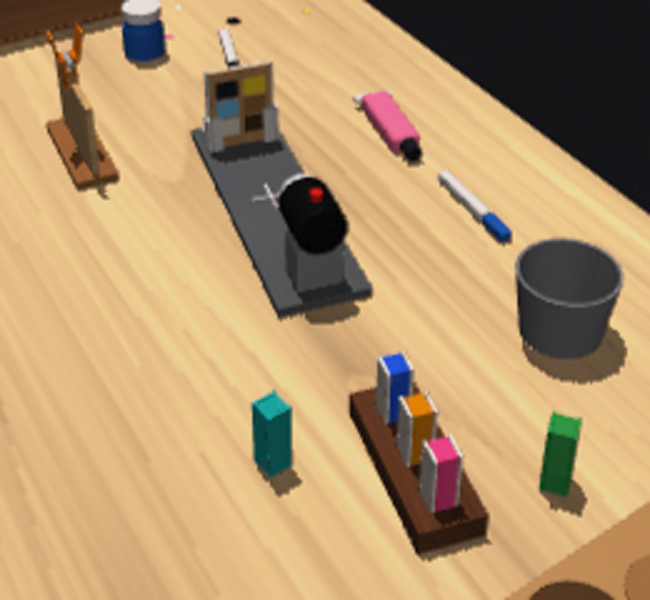

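The top crop shows the clip near (86,252) on the perch, the cross at (309,108), and the rack with blue (648,165), amber (697,175) and pink (740,183). There are three pink_cell candidates. Pink at (740,183), full top image about (476,243), fits: it is pink and in an end pocket of the rack. Green (748,83) and turquoise (625,270) stand loose outside the rack, so they are look-alikes to leave alone.

```bash
cat > h.py <<'E'
import numpy as np,cv2
from scipy.spatial.transform import Rotation as Ro
from scipy.optimize import least_squares
from rig import r
def cam(c):
    p=r.camera_params(c); return p["mtx"],p["eye"],Ro.from_euler("xyz",p["orientation"]).as_matrix()
def ray(p,uv,z):
    K,e,R=p; d=R@np.linalg.solve(K,[uv[0],uv[1],1]); return e+d*(z-e[2])/d[2]
def proj(p,X):
    K,e,R=p; q=K@(R.T@(np.asarray(X)-e)); return q[:2]/q[2]
def tri(obs):
    f=lambda X:np.concatenate([proj(p,X)-uv for p,uv in obs])
    s=least_squares(f,[500,100,60]); return s.x,np.abs(s.fun).max()
E
python3 - <<'E'
from h import *
np.set_printoptions(precision=1,suppress=True)
t=cam("top")
g=lambda u,z:ray(t,(u[0]/2.5+180-.3,u[1]/2.5+170-.3),z)
B=[g(u,12) for u in[(174,38),(482,93),(468,183),(157,128)]]
print("bench",np.array(B),"cross",g((309,108),12))
v=(B[0]+B[3]-B[1]-B[2])/2;print("len",np.linalg.norm(v),"yaw",np.arctan2(v[1],v[0]))
Rk=[g(u,25) for u in[(608,133),(760,162),(750,215),(600,187)]]
v=(Rk[0]+Rk[3]-Rk[1]-Rk[2])/2;print("rack",np.mean(Rk,0),np.linalg.norm(v),np.arctan2(v[1],v[0]))
print("pink top",g((746,184),80))
P=[g((44,241),100),g((214,252),100)];v=P[0]-P[1];print("perch",P,np.linalg.norm(v),np.arctan2(v[1],v[0]))
s=cam("side")
h=lambda u:(u[0]/2.5+200-.3,u[1]/2.5+140-.3)
print("clip z170", ray(s,h((65,28)),175), "clip top",g((86,252),130))
E
```

```text
bench [[ 677.3  188.1   12. ]
 [ 614.  -143.5   12. ]
 [ 517.7 -126.5   12. ]
 [ 580.3  206.2   12. ]] cross [600.   42.9  12. ]
len 338.0901583814408 yaw 1.3834382174056972
rack [ 524.6 -349.5   25. ] 162.29519508236686 1.3727114715601285
pink top [ 514.4 -400.4   80. ]
perch [array([466.7, 303. , 100. ]), array([453.9, 135.1, 100. ])] 168.36783761964818 1.495078008096667
clip z170 [448.4 225.5 175. ] clip top [457.5 254.6 130. ]
```

Call:
servo_tool(
  deltas=[
    {"x":18,"y":-31,"z":9,"rz":-0.13},
    {"x":36,"y":-62,"z":18,"rz":-0.26},
    {"x":54,"y":-93,"z":27,"rz":-0.39},
    {"x":72,"y":-124,"z":36,"rz":-0.52},
    {"x":90,"y":-155,"z":45,"rz":-0.65},
    {"x":108,"y":-186,"z":54,"rz":-0.78},
    {"x":126,"y":-217,"z":63,"rz":-0.91},
    {"x":144,"y":-248,"z":72,"rz":-1.04},
    {"x":162,"y":-279,"z":81,"rz":-1.18},
    {"x":178,"y":-308,"z":90,"rz":-1.18},
  ],
)

```text
invalid input
```

```bash
python3 - <<'E'
from h import *
s=r.sense();print(s["eef_pos"],s["tcp_rot"],s["clock"])
print(r.camera_params("wrist"))
im=r.grab_frame("wrist");cv2.imwrite("pics/w1.png",im)
for n in("clip","perch","card"):print(n,[(np.round(d["box"]).tolist(),round(d["conf"],2)) for d in r.recognise(n,"wrist")[:3]])
E
```

```text
[280.13591503 558.71952109 231.27283168] [-3.14158848e+00 -2.27085870e-05  2.67684096e+00] 0.9
{'mtx': array([[300.27783828,   0.        , 319.13137649],
       [  0.        , 300.27783828, 194.75617768],
       [  0.        ,   0.        ,   1.        ]]), 'eye': array([215.34280154, 591.32770113, 374.96644767]), 'orientation': array([ 2.84940925e+00, -7.89964619e-04,  1.10518078e+00])}
clip []
perch [([128.0, 362.0, 44.0, 38.0], 0.83)]
card []
```

View pics/w1.png

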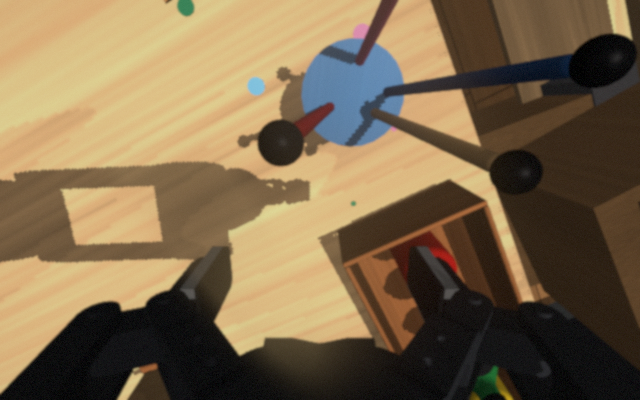

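The move was refused ("invalid input") and the arm has not moved. The wrist view shows only a jar of brushes and a drawer, so I'm still at the start pose. I'll retry with gripper and newtons given.

Call:
servo_tool(
  deltas=[
    {"x":18,"y":-31,"z":9,"rx":0,"ry":0,"rz":-0.13,"gripper":1},
    {"x":36,"y":-62,"z":18,"rx":0,"ry":0,"rz":-0.26,"gripper":1},
    {"x":54,"y":-93,"z":27,"rx":0,"ry":0,"rz":-0.39,"gripper":1},
    {"x":72,"y":-124,"z":36,"rx":0,"ry":0,"rz":-0.52,"gripper":1},
    {"x":90,"y":-155,"z":45,"rx":0,"ry":0,"rz":-0.65,"gripper":1},
    {"x":108,"y":-186,"z":54,"rx":0,"ry":0,"rz":-0.78,"gripper":1},
    {"x":126,"y":-217,"z":63,"rx":0,"ry":0,"rz":-0.91,"gripper":1},
    {"x":144,"y":-248,"z":72,"rx":0,"ry":0,"rz":-1.04,"gripper":1},
    {"x":162,"y":-279,"z":81,"rx":0,"ry":0,"rz":-1.18,"gripper":1},
    {"x":178,"y":-308,"z":90,"rx":0,"ry":0,"rz":-1.18,"gripper":1},
  ],
  newtons=30,
)

```text
clock: 2.1
eef_pos: [458.8, 249.2, 321.8]
tcp_rot: [3.141, -0.0, 1.492]
contact_force: [0.1, -0.1, -0.1]
opening: 1.002
grasp_force: 0.0
```

```bash
python3 - <<'E'
from h import *
s=r.sense();print(s["eef_pos"],s["tcp_rot"],s["clock"])
print(r.camera_params("wrist"))
im=r.grab_frame("wrist");cv2.imwrite("pics/w2.png",im)
for n in("clip","perch","card"):print(n,[(np.round(d["box"]).tolist(),round(d["conf"],2)) for d in r.recognise(n,"wrist")[:3]])
E
```

```text
[458.77957448 249.23729821 321.82315985] [ 3.14120536e+00 -1.48930561e-04  1.49168835e+00] 2.1
{'mtx': array([[300.27783828,   0.        , 319.13137649],
       [  0.        , 300.27783828, 194.75617768],
       [  0.        ,   0.        ,   1.        ]]), 'eye': array([465.13637043, 322.00275976, 465.51905518]), 'orientation': array([ 2.85068267e+00, -1.30776227e-03, -7.99109508e-02])}
clip [([297.0, 152.0, 40.0, 34.0], 0.83), ([300.0, 154.0, 16.0, 31.0], 0.63)]
perch [([303.0, 113.0, 32.0, 112.0], 0.85)]
card [([433.0, 233.0, 42.0, 5.0], 0.71)]
```

```bash
python3 - <<'E'
import cv2
a=cv2.imread("pics/w2.png")
cv2.imwrite("pics/w2v.png",cv2.resize(a[60:260,240:500],None,fx=3,fy=3,interpolation=cv2.INTER_CUBIC))
E
```

```text
(no output)
```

View pics/w2v.png

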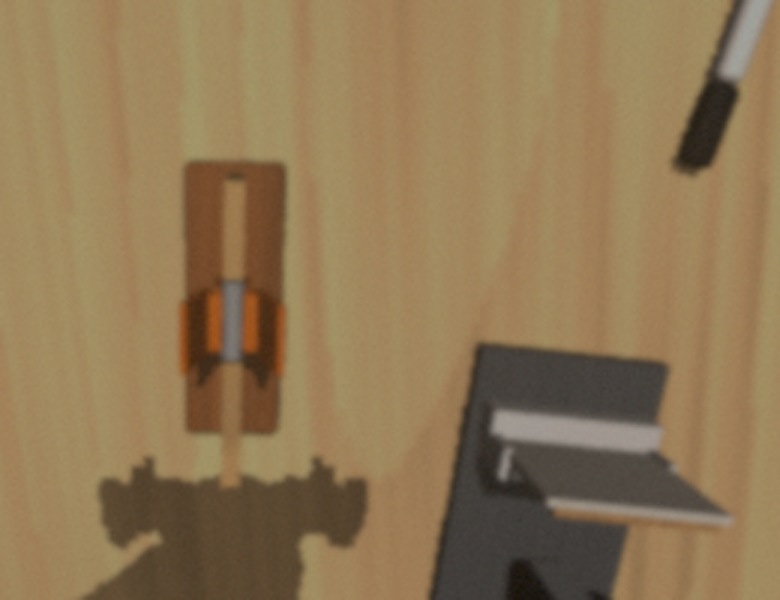

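The crop shows the clip tails' tops spanning x 181–285, y 302–375 (centre about (233,338)). The board runs straight down the image, and the screen/card top edge goes from (548,505) to (732,525).

```bash
python3 - <<'E'
from h import *
np.set_printoptions(precision=1,suppress=True)
w=cam("wrist");t=cam("top")
g=lambda u,z:ray(w,((u[0]+1)/3-.5+240,(u[1]+1)/3-.5+60),z)
L,Rr=g((181,338),159),g((285,338),159);print("tails",L,Rr,np.linalg.norm(L-Rr),(L+Rr)/2)
print("tail y ends",g((181,302),159),g((181,375),159))
print("pivot z120",g((233,282),120),g((233,362),120))
f,n=g((234,178),100),g((231,487),100);v=f-n;print("board",f,n,np.linalg.norm(v),np.arctan2(v[1],v[0]))
a,b=g((548,506),112),g((732,526),112);v=b-a;print("screen",a,b,(a+b)/2,np.linalg.norm(v),np.arctan2(v[1],v[0]))
# via bench corners z=12
c,d=g((482,344),12),g((667,364),12);v=d-c;print("bench end",c,d,np.linalg.norm(v),np.arctan2(v[1],v[0]))
# top image: card top centre from the bench estimate
q=lambda u,z:ray(t,(u[0]/2.5+180-.3,u[1]/2.5+170-.3),z)
print("top screen line", q((206,46),112),q((193,127),112))
print(r.sense()["tcp_rot"])
E
```

```text
tails [440.1 257.3 159. ] [476.  254.5 159. ] 36.096005017070226 [458.1 255.9 159. ]
tail y ends [441.2 269.9 159. ] [438.8 244.1 159. ]
pivot z120 [458.9 269.3 120. ] [456.5 237.8 120. ]
board [462.2 307.1 100. ] [450.8 177.1 100. ] 130.4823399617849 1.483061221020604
screen [584.4 163.  112. ] [663.  147.7 112. ] [623.7 155.3 112. ] 79.98809218995 -0.19246046827950794
bench end [582.5 210.8  12. ] [678.2 192.8  12. ] 97.33541355834782 -0.18594507902658147
top screen line [657.3 141.2 112. ] [577.2 154.1 112. ]
[ 3.1 -0.   1.5]
```

Call:
servo_tool(
  deltas=[
    {"x":0,"y":4,"z":-40,"rx":0,"ry":0,"rz":0,"gripper":1},
    {"x":0,"y":8,"z":-80,"rx":0,"ry":0,"rz":0,"gripper":1},
    {"x":0,"y":8,"z":-120,"rx":0,"ry":0,"rz":0,"gripper":1},
    {"x":0,"y":8,"z":-160,"rx":0,"ry":0,"rz":0,"gripper":0.6},
    {"x":0,"y":8,"z":-180,"rx":0,"ry":0,"rz":0,"gripper":0.4},
    {"x":0,"y":8,"z":-192,"rx":0,"ry":0,"rz":0,"gripper":0.2},
    {"x":0,"y":8,"z":-192,"rx":0,"ry":0,"rz":0,"gripper":-1},
    {"x":0,"y":8,"z":-192,"rx":0,"ry":0,"rz":0,"gripper":-1},
    {"x":0,"y":8,"z":-192,"rx":0,"ry":0,"rz":0,"gripper":-1},
    {"x":0,"y":8,"z":-192,"rx":0,"ry":0,"rz":0,"gripper":-1},
  ],
  newtons=30,
)

```text
clock: 3.3
eef_pos: [458.8, 259.1, 130.5]
tcp_rot: [3.14, -0.001, 1.497]
contact_force: [-0.1, -0.1, -0.0]
opening: 0.247
grasp_force: 34.8
```

Call:
servo_tool(
  deltas=[
    {"x":0,"y":0,"z":20,"rx":0,"ry":0,"rz":0,"gripper":-1},
    {"x":0,"y":0,"z":50,"rx":0,"ry":0,"rz":0,"gripper":-1},
    {"x":0,"y":0,"z":80,"rx":0,"ry":0,"rz":0.05,"gripper":-1},
    {"x":15,"y":-10,"z":90,"rx":0,"ry":0,"rz":0.18,"gripper":-1},
    {"x":35,"y":-22,"z":90,"rx":0,"ry":0,"rz":0.32,"gripper":-1},
    {"x":55,"y":-34,"z":90,"rx":0,"ry":0,"rz":0.46,"gripper":-1},
    {"x":75,"y":-46,"z":90,"rx":0,"ry":0,"rz":0.6,"gripper":-1},
    {"x":95,"y":-58,"z":90,"rx":0,"ry":0,"rz":0.74,"gripper":-1},
    {"x":115,"y":-70,"z":90,"rx":0,"ry":0,"rz":0.88,"gripper":-1},
    {"x":130,"y":-80,"z":90,"rx":0,"ry":0,"rz":1.02,"gripper":-1},
  ],
)

```text
clock: 4.3
eef_pos: [589.5, 178.0, 220.2]
tcp_rot: [3.14, 0.001, 2.522]
contact_force: [1.1, 0.3, 0.2]
opening: 0.25
grasp_force: 34.8
```

Call:
servo_tool(
  deltas=[
    {"x":10,"y":-6,"z":0,"rx":0,"ry":0,"rz":0.13,"gripper":-1},
    {"x":20,"y":-12,"z":0,"rx":0,"ry":0,"rz":0.26,"gripper":-1},
    {"x":34,"y":-22,"z":-10,"rx":0,"ry":0,"rz":0.38,"gripper":-1},
    {"x":34,"y":-22,"z":-20,"rx":0,"ry":0,"rz":0.435,"gripper":-1},
    {"x":34,"y":-22,"z":-30,"rx":0,"ry":0,"rz":0.435,"gripper":-1},
    {"x":34,"y":-22,"z":-30,"rx":0,"ry":0,"rz":0.435,"gripper":-1},
  ],
)

```text
clock: 4.9
eef_pos: [621.2, 156.5, 188.2]
tcp_rot: [-3.141, -0.002, 2.95]
contact_force: [0.1, -0.2, -1.0]
opening: 0.241
grasp_force: 34.8
```

```bash
python3 - <<'E'
from h import *
np.set_printoptions(precision=1,suppress=True)
im=r.grab_frame("wrist");cv2.imwrite("pics/w3.png",im);w=cam("wrist");print(w[1])
b=r.grab_frame("side");cv2.imwrite("pics/s3.png",b);p=proj(cam("side"),[623,155,130]).astype(int);print(p)
c=b[p[1]-40:p[1]+40,p[0]-40:p[0]+40]
c=cv2.resize(c,(400,400),interpolation=cv2.INTER_CUBIC)
cv2.imwrite("pics/v3.png",np.hstack([c,cv2.resize(im[150:400,195:445],(400,400),interpolation=cv2.INTER_CUBIC)]))
for n in("clip","card"):print(n,[(np.round(d["box"]).tolist(),round(d["conf"],2)) for d in r.recognise(n,"wrist")[:3]])
for n in("clip","card"):print(n,[(np.round(d["box"]).tolist(),round(d["conf"],2)) for d in r.recognise(n,"side")[:3]])
print(r.sense()["eef_pos"],r.sense()["tcp_rot"],r.sense()["qpos"])
E
```

```text
[550.5 170.5 332.7]
[295 160]
clip [([293.0, 207.0, 54.0, 106.0], 0.63)]
card [([312.0, 146.0, 3.0, 76.0], 0.7), ([0.0, 127.0, 362.0, 102.0], 0.2)]
clip [([294.0, 143.0, 10.0, 16.0], 0.62)]
card [([281.0, 164.0, 30.0, 35.0], 0.7)]
[622.4 156.9 190. ] [3.1 0.  3. ] [ 0.2  0.4  1.6 -0.   1.1 -1.1]
```

View pics/v3.png

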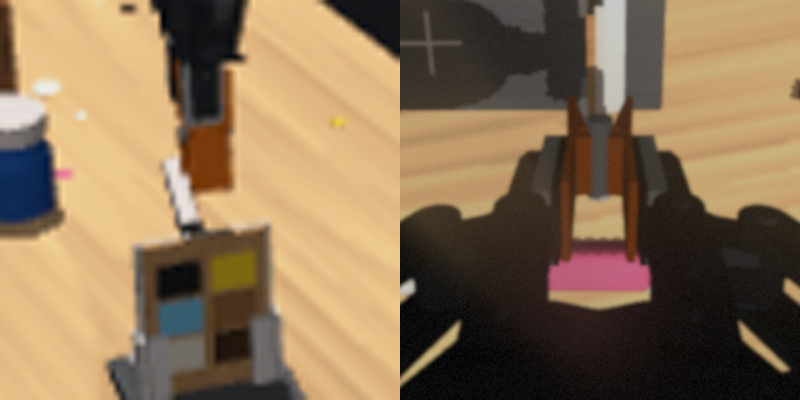

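The left crop shows the clip held upright above the screen. The right crop shows the clip's middle at u≈598, with the card's brown top edge at u 588–597 and the seam at about (597,40).

```bash
python3 - <<'E'
from h import *
np.set_printoptions(precision=1,suppress=True)
im=cv2.imread("pics/w3.png");w=cam("wrist")
for v in(140,160,180,190):print(v,[tuple(x) for x in im[v,304:336].tolist()][::2])
ex=np.array([.189,.982]);top=np.array([622.5,155])
def s(uv,z):
    X=ray(w,uv,z)[:2]; d=X-top; return d@ex, d@[ex[1],-ex[0]]
for v in(150,160,175,190):print("seam",v,s((318.1,v),112))
P=[ray(w,(318.1,v),112) for v in(150,190)];d=P[0]-P[1];print("lateral yaw",np.arctan2(d[1],d[0]))
tcp=r.sense()["eef_pos"][:2];d=tcp-top;print("tcp along beam",d@ex,"lat",d@[ex[1],-ex[0]],r.sense()["tcp_rot"])
print("clip pivot z",s((319,245),178),s((319,235),178))
E
```

```text
140 [(44, 48, 55), (67, 70, 76), (87, 92, 95), (83, 89, 93), (90, 96, 99), (96, 101, 104), (100, 107, 110), (100, 104, 107), (99, 103, 108), (112, 116, 119), (171, 172, 173), (196, 197, 196), (199, 199, 199), (199, 198, 198), (198, 198, 198), (193, 192, 192)]
160 [(46, 50, 54), (54, 60, 65), (70, 74, 79), (73, 83, 96), (74, 109, 145), (75, 115, 158), (114, 143, 172), (171, 188, 197), (178, 194, 199), (187, 197, 199), (194, 199, 199), (195, 201, 199), (197, 202, 200), (197, 202, 200), (197, 202, 200), (187, 191, 192)]
180 [(45, 46, 50), (42, 45, 48), (41, 45, 49), (45, 57, 69), (68, 105, 141), (81, 126, 171), (112, 145, 179), (164, 183, 195), (175, 191, 201), (183, 195, 199), (189, 198, 197), (191, 199, 199), (191, 200, 199), (192, 200, 200), (191, 200, 199), (181, 190, 189)]
190 [(42, 46, 47), (42, 46, 45), (41, 43, 46), (47, 56, 69), (67, 101, 136), (75, 116, 158), (106, 136, 167), (159, 177, 187), (176, 192, 198), (182, 193, 198), (188, 197, 199), (189, 196, 199), (190, 197, 200), (190, 199, 201), (189, 198, 198), (171, 179, 180)]
seam 150 (np.float64(1.2071308354040813), np.float64(-40.76116960914888))
seam 160 (np.float64(1.1947010185743183), np.float64(-33.316078432442424))
seam 175 (np.float64(1.1755966644862381), np.float64(-21.873137638848675))
seam 190 (np.float64(1.155918674137384), np.float64(-10.086605759215926))
lateral yaw 2.94978376085804
tcp along beam 1.8757781219530925 lat -0.5103101559793479 [3.1 0.  3. ]
clip pivot z (np.float64(1.797228700943477), np.float64(3.712485649097033)) (np.float64(1.8022123743100127), np.float64(-2.493265853506517))
```

Call:
servo_tool(
  deltas=[
    {"x":0,"y":-1.5,"z":-12,"rx":0,"ry":0,"rz":0,"gripper":-1},
    {"x":0,"y":-1.5,"z":-24,"rx":0,"ry":0,"rz":0,"gripper":-1},
    {"x":0,"y":-1.5,"z":-36,"rx":0,"ry":0,"rz":0,"gripper":-1},
    {"x":0,"y":-1.5,"z":-48,"rx":0,"ry":0,"rz":0,"gripper":-1},
    {"x":0,"y":-1.5,"z":-48,"rx":0,"ry":0,"rz":0,"gripper":-1},
  ],
)

```text
clock: 5.7
eef_pos: [620.7, 154.8, 138.6]
tcp_rot: [-3.14, -0.004, 2.952]
contact_force: [-0.3, 0.7, -1.1]
opening: 0.24
grasp_force: 34.8
```

```bash
python3 - <<'E'
from h import *
s=r.sense();print(s["eef_pos"],s["contact_force"],s["wrist_torque"],s["opening"])
b=r.grab_frame("side");w=r.grab_frame("wrist")
c=cv2.resize(b[110:210,245:345],(400,400),interpolation=cv2.INTER_CUBIC)
cv2.imwrite("pics/v4.png",np.hstack([c,cv2.resize(w[150:400,195:445],(400,400),interpolation=cv2.INTER_CUBIC)]))
E
```

```text
[620.66991011 154.83252363 138.60501389] [-0.26817445  0.69064029 -1.12581178] [-0.0169116   0.01827856 -0.0128675 ] 0.24006570916357736
```

View pics/v4.png

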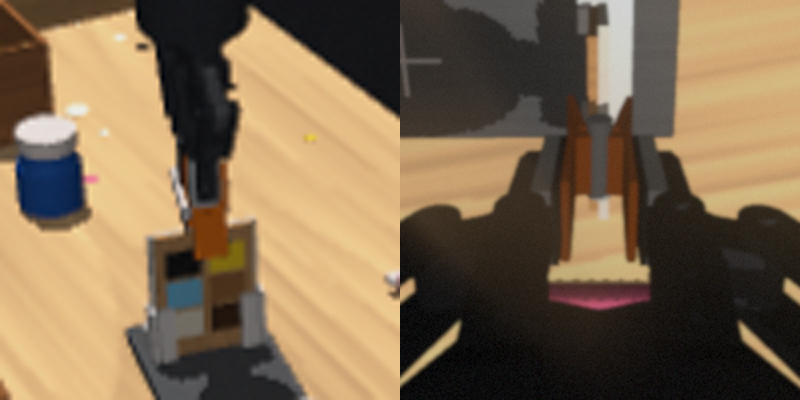

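The left crop shows the orange jaw in front of the card, its tip overlapping the upper patches near the middle. The right crop shows the clip straddling the seam. There is no contact force, so I'll release.

Call:
servo_tool(
  deltas=[
    {"x":0,"y":0,"z":0,"rx":0,"ry":0,"rz":0,"gripper":-0.4},
    {"x":0,"y":0,"z":0,"rx":0,"ry":0,"rz":0,"gripper":-0.2},
    {"x":0,"y":0,"z":0,"rx":0,"ry":0,"rz":0,"gripper":0},
    {"x":0,"y":0,"z":0,"rx":0,"ry":0,"rz":0,"gripper":0.5},
    {"x":0,"y":0,"z":0,"rx":0,"ry":0,"rz":0,"gripper":0.7},
    {"x":0,"y":0,"z":10,"rx":0,"ry":0,"rz":0,"gripper":0.7},
    {"x":0,"y":0,"z":30,"rx":0,"ry":0,"rz":0,"gripper":0.7},
    {"x":0,"y":0,"z":60,"rx":0,"ry":0,"rz":0,"gripper":0.7},
    {"x":0,"y":0,"z":90,"rx":0,"ry":0,"rz":0,"gripper":0.7},
    {"x":0,"y":0,"z":110,"rx":0,"ry":0,"rz":0,"gripper":0.7},
  ],
)

```text
clock: 6.8
eef_pos: [622.9, 155.4, 254.5]
tcp_rot: [3.14, 0.003, 2.952]
contact_force: [1.1, 0.1, 0.9]
opening: 0.851
grasp_force: 0.0
```

```bash
python3 - <<'E'
from h import *
s=r.sense();print(s["eef_pos"],s["tcp_rot"],s["clock"])
b=r.grab_frame("side");w=r.grab_frame("wrist")
c=cv2.resize(b[110:210,245:345],(400,400),interpolation=cv2.INTER_CUBIC)
cv2.imwrite("pics/v5.png",np.hstack([c,cv2.resize(w[100:350,195:445],(400,400),interpolation=cv2.INTER_CUBIC)]))
E
```

```text
[622.90437    155.40448115 254.51640725] [3.14033690e+00 2.64037852e-03 2.95179203e+00] 6.8
```

View pics/v5.png

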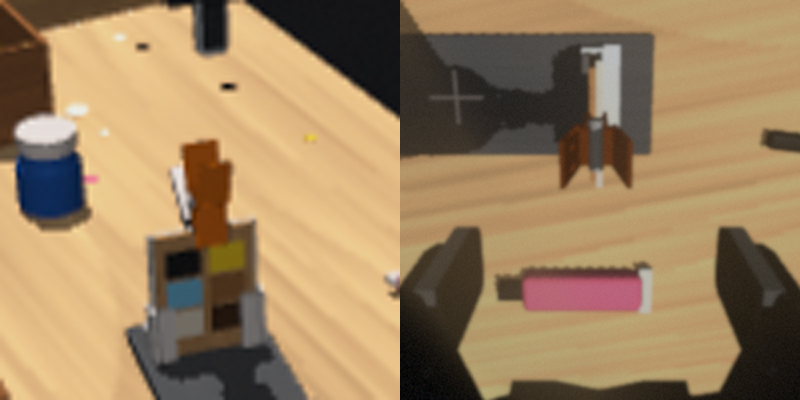

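The clip now grips card and screen near the middle of the top edge. The wrist view shows the tails spread either side of the seam, with the cross at crop (458,97).

```bash
python3 - <<'E'
from h import *
np.set_printoptions(precision=1,suppress=True)
w=cam("wrist");g=lambda u,z:ray(w,(195+(u[0]-400+.5)*.625-.5,100+(u[1]+.5)*.625-.5),z)
print("cross",g((458,97),12),"clip mid tails",g((596,186),168))
a,b=g((653,34),12),g((652,153),12);d=a-b;print(a,b,np.arctan2(d[1],d[0])-np.pi/2)
E
```

```text
cross [601.1  44.2  12. ] clip mid tails [639.3 151.4 168. ]
[582.  207.7  12. ] [678.3 191.6  12. ] 1.404632447388933
```

Call:
servo_tool(
  deltas=[
    {"x":-10,"y":-40,"z":5,"rx":0,"ry":0,"rz":-0.14,"gripper":0.7},
    {"x":-20,"y":-86,"z":5,"rx":0,"ry":0,"rz":-0.28,"gripper":0.7},
    {"x":-30,"y":-132,"z":5,"rx":0,"ry":0,"rz":-0.42,"gripper":0.7},
    {"x":-40,"y":-178,"z":5,"rx":0,"ry":0,"rz":-0.56,"gripper":0.7},
    {"x":-50,"y":-224,"z":5,"rx":0,"ry":0,"rz":-0.7,"gripper":0.7},
    {"x":-60,"y":-270,"z":5,"rx":0,"ry":0,"rz":-0.84,"gripper":0.7},
    {"x":-70,"y":-316,"z":5,"rx":0,"ry":0,"rz":-0.98,"gripper":0.7},
    {"x":-80,"y":-362,"z":5,"rx":0,"ry":0,"rz":-1.12,"gripper":0.7},
    {"x":-90,"y":-408,"z":5,"rx":0,"ry":0,"rz":-1.26,"gripper":0.7},
    {"x":-96,"y":-450,"z":5,"rx":0,"ry":0,"rz":-1.4,"gripper":0.7},
  ],
)

```text
clock: 7.9
eef_pos: [524.8, -296.6, 255.7]
tcp_rot: [-3.141, -0.0, 1.546]
contact_force: [1.1, 0.7, -0.2]
opening: 0.849
grasp_force: 0.0
```

Call:
servo_tool(
  deltas=[
    {"x":-6,"y":-46,"z":-10,"rx":0,"ry":0,"rz":-0.1,"gripper":0.7},
    {"x":-12,"y":-90,"z":-20,"rx":0,"ry":0,"rz":-0.17,"gripper":0.7},
    {"x":-12,"y":-105,"z":-20,"rx":0,"ry":0,"rz":-0.17,"gripper":0.7},
    {"x":-12,"y":-105,"z":-20,"rx":0,"ry":0,"rz":-0.17,"gripper":0.7},
  ],
)

```text
clock: 8.3
eef_pos: [513.3, -401.4, 235.2]
tcp_rot: [-3.14, -0.001, 1.38]
contact_force: [-0.1, -0.4, -0.6]
opening: 0.856
grasp_force: 0.0
```

```bash
python3 - <<'E'
from h import *
s=r.sense();print(s["eef_pos"],s["tcp_rot"],s["clock"])
w=r.grab_frame("wrist");cv2.imwrite("pics/w6.png",w)
for n in("pink_cell","blue_center","amber_center","rack"):print(n,[(np.round(d["box"]).tolist(),round(d["conf"],2)) for d in r.recognise(n,"wrist")[:4]])
cv2.imwrite("pics/v6.png",cv2.resize(w[60:320,190:450],(598,598),interpolation=cv2.INTER_CUBIC))
E
```

```text
[ 513.3453517  -401.41975858  235.16724993] [-3.14034238e+00 -5.60758187e-04  1.38007805e+00] 8.3
pink_cell [([397.0, 153.0, 38.0, 39.0], 0.93), ([309.0, 156.0, 26.0, 31.0], 0.92), ([192.0, 60.0, 50.0, 37.0], 0.79)]
blue_center [([311.0, 59.0, 25.0, 30.0], 0.69)]
amber_center [([310.0, 114.0, 26.0, 26.0], 0.79)]
rack [([294.0, 50.0, 54.0, 141.0], 0.62)]
```

View pics/v6.png

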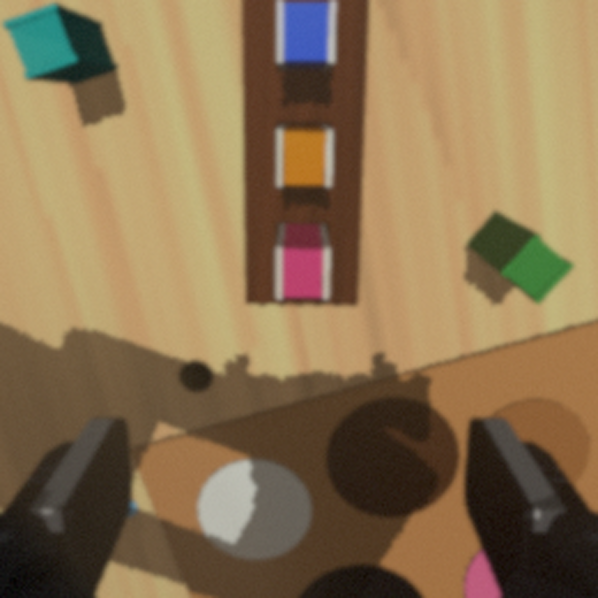

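The crop confirms the pink cell: top face u 274–331, v 248–300, with white frosted plates left and right, at the near end of the rack. Amber is at (305,157) and blue at (306,33). Turquoise (55,45) and green (520,255) stand loose and are left alone.

```bash
python3 - <<'E'
from h import *
np.set_printoptions(precision=1,suppress=True)
w=cam("wrist");g=lambda u,z:ray(w,(190+(u[0]+.5)/2.3-.5,60+(u[1]+.5)/2.3-.5),z)
q=[g(u,80) for u in[(274,248),(331,248),(331,300),(275,300)]]
print(np.array(q),"pink",np.mean(q,0))
a=np.mean([g(u,80) for u in[(276,128),(333,128),(333,187),(276,187)]],0);b=np.mean([g(u,80) for u in[(276,2),(336,2),(336,64),(276,64)]],0)
print("amber",a,"blue",b)
v=b-np.mean(q,0);print(np.linalg.norm(v),np.arctan2(v[1],v[0]))
im=cv2.imread("pics/w6.png")
s=r.sense();print(s["eef_pos"],s["tcp_rot"])
E
```

```text
[[ 507.5 -384.6   80. ]
 [ 532.2 -389.3   80. ]
 [ 528.1 -412.9   80. ]
 [ 503.2 -408.1   80. ]] pink [ 517.7 -398.7   80. ]
amber [ 527.9 -348.8   80. ] blue [ 537.6 -300.4   80. ]
100.31625146533953 1.371864023220177
[ 514.6 -398.3  236.6] [ 3.1 -0.   1.4]
```

Call:
servo_tool(
  deltas=[
    {"x":3,"y":-0.5,"z":-40,"rx":0,"ry":0,"rz":-0.008,"gripper":0.7},
    {"x":3,"y":-0.5,"z":-80,"rx":0,"ry":0,"rz":-0.008,"gripper":0.7},
    {"x":3,"y":-0.5,"z":-115,"rx":0,"ry":0,"rz":-0.008,"gripper":0.7},
    {"x":3,"y":-0.5,"z":-125,"rx":0,"ry":0,"rz":-0.008,"gripper":0.7},
    {"x":3,"y":-0.5,"z":-125,"rx":0,"ry":0,"rz":-0.008,"gripper":0.7},
    {"x":3,"y":-0.5,"z":-125,"rx":0,"ry":0,"rz":-0.008,"gripper":0.7},
  ],
)

```text
clock: 9.15
eef_pos: [518.3, -400.5, 113.1]
tcp_rot: [3.14, 0.001, 1.374]
contact_force: [0.2, -0.2, -0.0]
opening: 0.85
grasp_force: 0.0
```

```bash
python3 - <<'E'
from h import *
s=r.sense();print(s["eef_pos"],s["tcp_rot"],s["clock"])
w=r.grab_frame("wrist");cv2.imwrite("pics/w7.png",w)
for n in("pink_cell","amber_center"):print(n,[(np.round(d["box"]).tolist(),round(d["conf"],2)) for d in r.recognise(n,"wrist")[:4]])
cv2.imwrite("pics/v7.png",cv2.resize(w[100:400,170:470],(600,600),interpolation=cv2.INTER_CUBIC))
E
```

```text
[ 518.28214592 -400.54213244  113.07471323] [3.13963346e+00 9.40991330e-04 1.37449829e+00] 9.15
pink_cell [([424.0, 174.0, 76.0, 70.0], 0.89), ([94.0, 36.0, 103.0, 59.0], 0.73), ([294.0, 182.0, 42.0, 61.0], 0.69), ([292.0, 29.0, 47.0, 59.0], 0.63)]
amber_center []
```

View pics/v7.png

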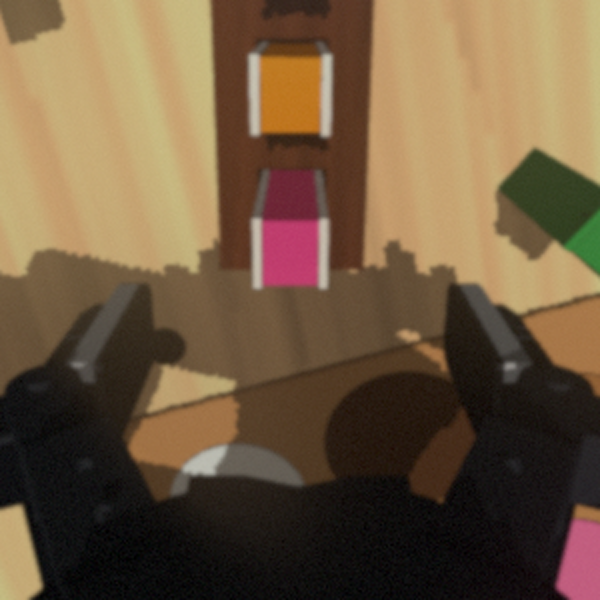

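The pink top face is at u 252–328, v 218–288. The fingers straddle it, the image's mid-line being at about u 298.

```bash
python3 - <<'E'
from h import *
np.set_printoptions(precision=2,suppress=True)
w=cam("wrist");g=lambda u,z:ray(w,(170+(u[0]+.5)/2-.5,100+(u[1]+.5)/2-.5),z)
q=[g(u,80) for u in[(252,218),(328,218),(328,288),(252,288)]];m=np.mean(q,0)
R=Ro.from_euler("xyz",r.sense()["tcp_rot"]).as_matrix()
print(np.array(q),m,"in tool",R.T@(m-r.sense()["eef_pos"]))
print("tcp px",(proj(w,r.sense()["eef_pos"])-[170,100])*2)
E
```

```text
[[ 506.91 -387.56   80.  ]
 [ 530.17 -392.24   80.  ]
 [ 525.78 -415.85   80.  ]
 [ 501.67 -410.98   80.  ]] [ 516.13 -401.66   80.  ] in tool [-1.01 -2.05 33.44]
tcp px [295.59 298.75]
```

Call:
servo_tool(
  deltas=[
    {"x":-2,"y":-0.5,"z":-20,"rx":0,"ry":0,"rz":0,"gripper":0.7},
    {"x":-2,"y":-0.5,"z":-40,"rx":0,"ry":0,"rz":0,"gripper":0.5},
    {"x":-2,"y":-0.5,"z":-60,"rx":0,"ry":0,"rz":0,"gripper":0.3},
    {"x":-2,"y":-0.5,"z":-67,"rx":0,"ry":0,"rz":0,"gripper":0},
    {"x":-2,"y":-0.5,"z":-67,"rx":0,"ry":0,"rz":0,"gripper":-0.2},
    {"x":-2,"y":-0.5,"z":-67,"rx":0,"ry":0,"rz":0,"gripper":-0.3},
    {"x":-2,"y":-0.5,"z":-67,"rx":0,"ry":0,"rz":0,"gripper":-1},
    {"x":-2,"y":-0.5,"z":-67,"rx":0,"ry":0,"rz":0,"gripper":-1},
    {"x":-2,"y":-0.5,"z":-67,"rx":0,"ry":0,"rz":0,"gripper":-1},
  ],
  newtons=30,
)

```text
clock: 10.2
eef_pos: [516.0, -401.5, 45.7]
tcp_rot: [3.14, 0.001, 1.374]
contact_force: [-0.4, 0.1, 5.8]
opening: 0.275
grasp_force: 34.4
```

Call:
servo_tool(
  deltas=[
    {"x":0,"y":0,"z":5,"rx":0,"ry":0,"rz":0,"gripper":-1},
    {"x":0,"y":0,"z":15,"rx":0,"ry":0,"rz":0,"gripper":-1},
    {"x":0,"y":0,"z":35,"rx":0,"ry":0,"rz":0,"gripper":-1},
    {"x":0,"y":0,"z":60,"rx":0,"ry":0,"rz":0,"gripper":-1},
    {"x":0,"y":0,"z":85,"rx":0,"ry":0,"rz":0,"gripper":-1},
    {"x":0,"y":0,"z":110,"rx":0,"ry":0,"rz":0,"gripper":-1},
    {"x":0,"y":0,"z":130,"rx":0,"ry":0,"rz":0,"gripper":-1},
    {"x":0,"y":0,"z":140,"rx":0,"ry":0,"rz":0,"gripper":-1},
    {"x":0,"y":0,"z":140,"rx":0,"ry":0,"rz":0,"gripper":-1},
  ],
)

```text
clock: 11.1
eef_pos: [515.8, -401.3, 186.1]
tcp_rot: [3.139, 0.001, 1.374]
contact_force: [0.3, 0.2, -1.1]
opening: 0.279
grasp_force: 33.5
```

```bash
python3 - <<'E'
from h import *
s=r.sense();print(s["eef_pos"],s["tcp_rot"],s["clock"],s["opening"],s["contact_force"])
w=r.grab_frame("wrist");b=r.grab_frame("side")
p=proj(cam("side"),s["eef_pos"]).astype(int);print(p)
c=cv2.resize(b[p[1]-50:p[1]+70,p[0]-50:p[0]+50],(400,480),interpolation=cv2.INTER_CUBIC)
cv2.imwrite("pics/v8.png",np.hstack([c,cv2.resize(w[130:370,220:420],(400,480),interpolation=cv2.INTER_CUBIC)]))
E
```

```text
[ 515.76213543 -401.25923569  186.09814346] [3.13916758e+00 1.20783651e-03 1.37378648e+00] 11.1 0.2785795765860622 [ 0.34707612  0.15875671 -1.12250608]
[380 278]
```

View pics/v8.png

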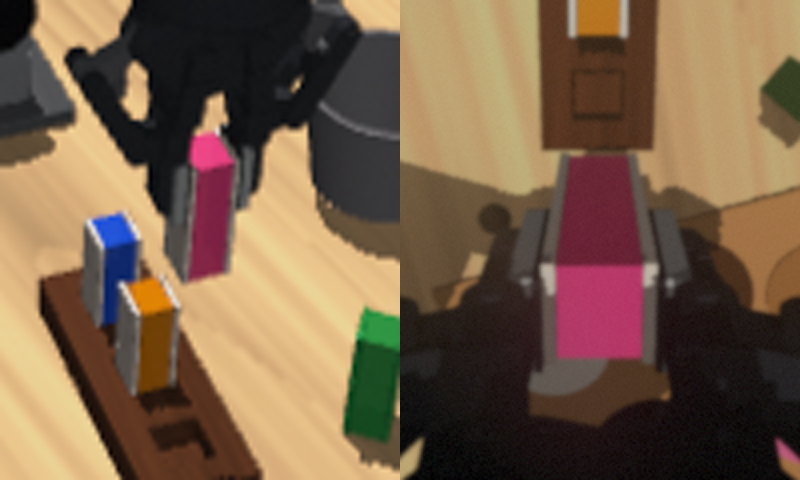

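The cell is held upright by its frosted faces, clear of the rack: the empty pocket is at right crop (598,92), and blue and amber are undisturbed.

Call:
servo_tool(
  deltas=[
    {"x":4,"y":20,"z":10,"rx":0,"ry":0,"rz":0,"gripper":-1},
    {"x":11,"y":55,"z":20,"rx":0,"ry":0,"rz":0,"gripper":-1},
    {"x":18,"y":95,"z":20,"rx":0,"ry":0,"rz":0,"gripper":-1},
    {"x":26,"y":135,"z":20,"rx":0,"ry":0,"rz":0,"gripper":-1},
    {"x":34,"y":175,"z":20,"rx":0,"ry":0,"rz":0.007,"gripper":-1},
    {"x":41,"y":215,"z":20,"rx":0,"ry":0,"rz":0.007,"gripper":-1},
    {"x":49,"y":255,"z":20,"rx":0,"ry":0,"rz":0.007,"gripper":-1},
    {"x":57,"y":295,"z":20,"rx":0,"ry":0,"rz":0.007,"gripper":-1},
    {"x":64,"y":335,"z":20,"rx":0,"ry":0,"rz":0.007,"gripper":-1},
    {"x":71,"y":370,"z":20,"rx":0,"ry":0,"rz":0.007,"gripper":-1},
  ],
)

```text
clock: 12.2
eef_pos: [585.3, -27.9, 203.6]
tcp_rot: [-3.14, -0.0, 1.381]
contact_force: [-0.0, -0.3, -0.7]
opening: 0.283
grasp_force: 33.5
```

Call:
servo_tool(
  deltas=[
    {"x":7,"y":35,"z":0,"rx":0,"ry":0,"rz":0,"gripper":-1},
    {"x":12,"y":60,"z":0,"rx":0,"ry":0,"rz":0,"gripper":-1},
    {"x":14,"y":75,"z":-10,"rx":0,"ry":0,"rz":0,"gripper":-1},
    {"x":14,"y":75,"z":-35,"rx":0,"ry":0,"rz":0,"gripper":-1},
    {"x":14,"y":75,"z":-60,"rx":0,"ry":0,"rz":0,"gripper":-1},
    {"x":14,"y":75,"z":-85,"rx":0,"ry":0,"rz":0,"gripper":-1},
    {"x":14,"y":75,"z":-105,"rx":0,"ry":0,"rz":0,"gripper":-1},
    {"x":14,"y":75,"z":-120,"rx":0,"ry":0,"rz":0,"gripper":-1},
    {"x":14,"y":75,"z":-120,"rx":0,"ry":0,"rz":0,"gripper":-1},
    {"x":14,"y":75,"z":-120,"rx":0,"ry":0,"rz":0,"gripper":-1},
  ],
)

```text
clock: 13.2
eef_pos: [600.0, 44.2, 84.2]
tcp_rot: [-3.141, 0.0, 1.381]
contact_force: [-0.3, -0.8, -0.7]
opening: 0.271
grasp_force: 33.5
```

```bash
python3 - <<'E'
from h import *
s=r.sense();print(s["eef_pos"],s["tcp_rot"],s["clock"],s["opening"],s["grasp_force"],s["contact_force"])
w=r.grab_frame("wrist");b=r.grab_frame("side")
for n in("pink_cell","clip"):print(n,[(np.round(d["box"]).tolist(),round(d["conf"],2)) for d in r.recognise(n,"side")[:4]])
sc=cam("side");print([proj(sc,[600.8,43.5,z]).round(1).tolist() for z in(50,85,120)])
p=proj(sc,[601,43,85]).astype(int)
c=cv2.resize(b[p[1]-60:p[1]+60,p[0]-50:p[0]+50],(400,480),interpolation=cv2.INTER_CUBIC)
cv2.imwrite("pics/v9.png",np.hstack([c,cv2.resize(w[130:370,220:420],(400,480),interpolation=cv2.INTER_CUBIC)]));print(p)
E
```

```text
[600.01939567  44.15020292  84.18402092] [-3.14104053e+00  1.75810480e-04  1.38070642e+00] 13.2 0.2709101653303935 33.47529709339142 [-0.30576776 -0.79842245 -0.68833832]
pink_cell [([416.0, 306.0, 17.0, 32.0], 0.86), ([302.0, 181.0, 12.0, 29.0], 0.73), ([301.0, 299.0, 18.0, 30.0], 0.72)]
clip [([274.0, 173.0, 72.0, 94.0], 0.44), ([342.0, 296.0, 54.0, 66.0], 0.41)]
[[308.2, 205.9], [307.9, 195.2], [307.6, 184.1]]
[308 195]
```

View pics/v9.png

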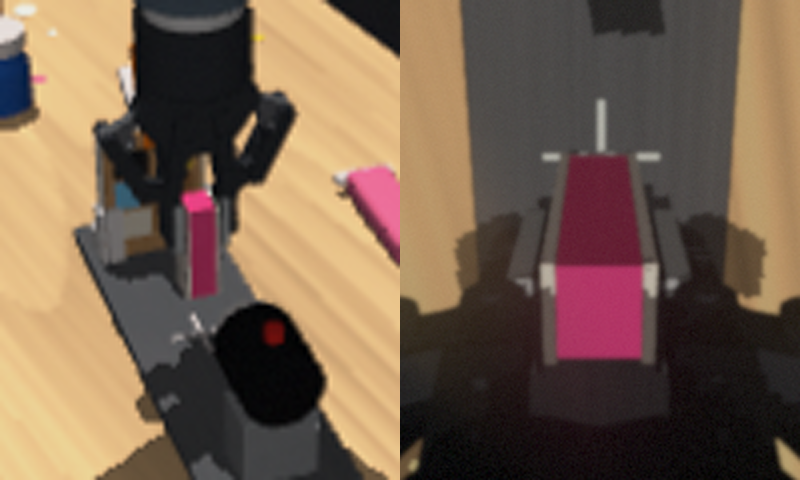

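The wrist crop shows the cell square over the cross's arm (601,100–157) and centred sideways. The side crop shows it upright between lamp and card. I'll check the cross and cell position once by numbers.

```bash
python3 - <<'E'
from h import *
np.set_printoptions(precision=1,suppress=True)
w=cam("wrist");g=lambda u,z:ray(w,(220+(u[0]-400+.5)/2-.5,130+(u[1]+.5)/2-.5),z)
s=r.sense();print("cross",g((601,157),12),"tcp",s["eef_pos"],s["qvel"].round(3))
for z in(117,119,121):print(z,g((600,265),z),g((600,360),z),np.linalg.norm(g((542,265),z)-g((658,265),z)))
sc=cam("side");b=[302,181,12,29]
print("side: top/bottom rows of cell centred at TCP", [proj(sc,[600,44.2,z]).round(1) for z in(50,120)])
E
```

```text
cross [602.1  41.3  12. ] tcp [600.9  44.2  85.4] [ 0.  0.  0.  0. -0.  0.]
117 [603.7  54.  117. ] [599.3  31.  117. ] 24.224682370393566
119 [603.9  55.1 119. ] [599.5  32.6 119. ] 23.792424819185943
121 [604.1  56.2 121. ] [599.8  34.1 121. ] 23.360167267978202
side: top/bottom rows of cell centred at TCP [array([307.8, 205.9]), array([307.2, 184. ])]
```

```bash
python3 -c "
from rig import r
print(r.sign_off())"
```

```text
the job is handed in; nothing more can be done
None
```

The job is handed in at about 13 s on the clock; no verdict came back. The clip grips card and screen near the middle of the top edge, and the pink cell is held upright and square over the cross, within about 3 mm of the light path's middle by my measurements.

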